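# Refit the interlock relay and hold the heater lid half open

## Robot

A 6-joint arm with a two-finger parallel gripper is mounted at the origin on a cart in front of the work surface, level with it; the furniture and walls round the work are solid. World frame = base frame: x ahead of the robot, y to its left, z up, the work surface at z = 0. Lengths are in m, angles in rad, forces in N, time in s.
With the tool pointing down it reaches from about 0.35 to 0.775 m from the base axis. Payload 7.3 kg.
Tool frame: the origin (TCP) lies between the finger pads, 19 mm behind the fingertips; this is the grasp point; z points along the fingers, y is the line along which they close (so a half turn about z gives the same grasp; the last joint's range is limited). The gripper opens to 92 mm and grips with 3 to 60 N. Pads are 19 mm wide; open, the fingers measure 130 mm over their backs; the gripper's body (75 mm by 190 mm) begins 47 mm behind the grasp point.
Start: joints at [-1.452, 0.342, 1.524, -0, 1.275, -0.146], TCP at [0.137, -0.507, 0.246] pointing down, gripper open.
Joint ranges: [-2.53, 2.53], [-0.77, 2.02], [0.04, 2.7], [-1, 4.14], [0.28, 2.66], [-3.11, 3.11]. Speed limits (rad/s): [2.57, 2.57, 3.14, 3.14, 3.14, 3.14].

## Interface

Orientations are given as [roll, pitch, yaw] about the fixed x, y, z axes, in that order (R = Rz(yaw) Ry(pitch) Rx(roll)).
In Python, from cell import observe, read_camera, get_calibration, hand_in, search_frame gives the robot as it stands.
- The arm moves only by the tool step_arm, never from a script. Its argument "commands" is a list of rows, each an object with "translation": the shift along the tool's x, y, z in mm, a list of three; "roll": the turn about the tool's z in rad. In form: [{"translation": [x, y, z], "roll": roll}, ...]. A call has 1 to 20 rows; each row shifts and turns the commanded pose from where the row before left it, along the tool's axes as they then stand; what a row does not reach is not made up. A row lasts 1/12 s, in which the tool goes at most 41.7 mm and 7.16 degrees, less where a joint would pass 70% of its speed; a pose out of reach is approached as far as the arm can. A call is refused whole if a number of a shift passes 41.7 or a number of a turn 0.125, either way. A call with a gripper value outside its range is refused whole. "fingers" is the opening, from 0 (shut) to 1 (fully open), set as the call begins (left out, the last holds). The fingers move at their own pace and stop on an object; "grip_force" is the grip in N (left out, the last holds). Time passes only in rows, so rows that do not move let the fingers close. It gives the time, the measured TCP pose, the force, the opening and the grip force at its end, in the units of the state.
- observe(): the state, without advancing time (a new reading comes with each control period).
- read_camera(name): name is "scene" or "side" or "wrist"; returns the picture (384x512x3 uint8, red, green, blue); there is no depth.
- get_calibration(name): a dict with "camera_matrix" (3x3 intrinsics, pixels), "world_from_camera" (4x4, takes a point from camera to world coordinates). Camera axes: x right, y up, looking along -z (the intrinsics and any distortion apply to the point x, -y, -z); pixel columns grow to the right and rows downward; lengths in m; the calibration is good to about 2 mm. A picture is of the moment at which its call begins: read the wrist's pose just before it. get_calibration takes no time and is no camera call; for the wrist camera it gives the pose at the moment of the call.
- hand_in(): hands the job in; it is judged then, once.
Trained networks look in the newest picture that a camera, given by its name, has taken for a name from the list of things; names that differ only in an ending like _2 or _b are one class to them, and where a whole thing is asked for, a point or a joint stands for the part that bears it (a point fixed in the world has none). Each returns a list of dicts, best first, with "confidence" (0 to 1); they miss things now and then, are a little off and sometimes report something else, mostly with a low value. They report only what shows in the picture. A call takes as long as a camera call. They do not tell look-alikes from the thing itself.
- search_frame(camera, name): "at" ([x, y, z] in m, in world coordinates, good to about 4 mm: the middle of the surface that is visible of it).
The state is a dict: "time": time; "qpos": joint angles; "qvel": joint speeds; "joint_efforts": joint torques, N m; "tool_pos": TCP position; "tool_rot": TCP orientation; "contact_force": force on the tool from outside, world axes, zero at the start; "torque": the same for the moment, N m; "opening": finger opening in m; "grip_force": force on a finger pad.
Only numpy, scipy, OpenCV 4.12 (cv2) and the standard library are available. Lean on these libraries where they do the work, as an engineer would, in place of code of your own. Each camera call takes 0.05 s, during which the arm holds its last target. There are 200 camera calls.

## Task

The vial heater's lid-interlock relay was pulled for service: with the lid still shut, plug the small clear relay standing on the worktop fully home in the empty black socket in the heater's open service bay, its key rib in the socket's notch, and let go of it. Then lift the heater's lid, which springs shut by itself, by the steel bar handle at its front, and finish still holding the handle with the lid steady at 45 degrees open, so that the lid switch can be checked. Leave everything else on the worktop where it is.

Things in the scene. Friction and masses are not known exactly. Their poses are not given: they have to be found in the camera images.
- heater: White vial heater, fixed, 200 (x) x 262 mm (y), front -x. Origin: centre of underside. Left: chamber (y -40 to 130), 93 mm high, front face x = -100. Right: open service bay (y -132 to -40), floor 32, rim 54 mm high; on its rail (x) the socket and, from 30 mm behind its centre, terminal blocks 58 mm high. A reader 185 mm high stands to its right: carry the relay over it.
- relay: Loose upright plug-in relay, 60 g: 22 (x) x 28 (y) x 53 mm. Origin: centre of underside. Blades to z = 6 mm (foot 17 x 23 mm), black plug base z 6 to 18, clear case with copper coil z 18 to 52, orange tab on top at the -y end. Key rib 5 mm wide, 5 mm proud, on the base's -y end. Hold the case across its 22 mm; seated, the case starts 2 mm above the socket's mouth.
- relay_rib (a point): Key rib of the relay, level with the relay's underside, 16.5 mm from its origin towards -y.
- socket_seat (a point): Centre of the socket pocket's floor, 44 mm over the worktop, axes as the heater's; the seated relay's origin and axes coincide with it. Pocket 24.4 (x) x 30.4 mm (y), 16 mm deep; 2 mm lead-in; a notch 8.6 mm wide, 6 mm deep, full height, in its -y end takes the rib. Black socket 32 (x) x 74 mm (y); chamber wall 45 mm to its +y, so let the fingers close along x here.
- socket_notch (a point): Middle of the notch of the socket, level with the pocket's floor, 16.5 mm from socket_seat towards -y; its floor is orange.
- lid (a joint): Opening angle of the heater's lid in rad, 0 shut, 0.785 = 45 degrees, stop at 1.75. A spring and the lid's weight (about 0.4 kg) shut it from any angle; holding it at 45 degrees takes about 2 to 3 N at the handle.
- lid_handle (a point): Middle of the lid's handle: round steel bar 12 mm thick, 110 mm long, along the heater's y, 40 mm in front of the lid's edge on two 10 mm round arms at its ends; 87 mm over the worktop when shut, 225 mm in front of the hinge and 6 mm above it. It may turn between the fingers. Axes turn with the lid.
- lid_hinge (a point): Point on the lid's hinge axis (heater's y), in line with the handle's middle, 81 mm above the worktop.
- bay_cover: Bystander: white cover plate of the service bay, 90 x 194 x 12 mm, lying on the worktop; origin centre of underside.
- screwdriver: Bystander: screwdriver, 170 mm, lying; handle towards its -x, shaft along its x.
- film_strip: Bystander: white cuvette strip, 24 x 126 x 12 mm, lying on the worktop.
Not all that is in view belongs to the job. Of the things that look like the relay, take the one that is farthest to the robot's left at the start.

How it is judged:
By the outcome, as a careful person would: the job done as asked, in the order asked, and still so for the second after the job is handed in, while the arm keeps its last pose, push and grip.
It also fails if it takes over 64 s, if anything falls off the work surface, if the arm or the gripper's body presses on something with over 40 N, if the wrist force passes 120 N, or if a joint passes its speed limit or range.

## Working session

There is one attempt and no reset: what is moved stays moved. The work goes in short steps, Python scripts to look and compute and a tool call to move; the robot and the scene stay as the last step left them, time stands still between calls to the robot, and variables do not carry over. Pictures are saved under pics/ and viewed, at most 10 in all, crops included, and the job is handed in when it is done.

Besides the shell and the picture viewer there is one more tool, called as name(argument=value, ...), one argument or row to a line, values as JSON. step_arm: Moves the arm, as the interface text tells. Its arguments: {"type":"object","properties":{"commands":{"type":"array"},"fingers":{"type":"number"},"grip_force":{"type":"number"}},"required":["commands"]}

```bash
mkdir -p pics
cat > h.py <<'E'
from cell import *
import numpy as np, cv2
def save(cam,fn):
    im=read_camera(cam); cv2.imwrite('pics/'+fn,im[:,:,::-1]); return im
def pix(cam,p):
    c=get_calibration(cam);K=np.array(c['camera_matrix']);T=np.linalg.inv(np.array(c['world_from_camera']))
    q=T[:3,:3]@np.array(p)+T[:3,3]; q=K@np.array([q[0],-q[1],-q[2]]); return (q[:2]/q[2]).round(1)
def ray(cam,uv,z):
    c=get_calibration(cam);K=np.array(c['camera_matrix']);T=np.array(c['world_from_camera'])
    d=np.linalg.inv(K)@np.array([uv[0],uv[1],1.]); d=T[:3,:3]@np.array([d[0],-d[1],-d[2]]); o=T[:3,3]
    return (o+d*(z-o[2])/d[2]).round(4)
E
python3 - <<'E'
from h import *
s=observe(); print({k:np.round(v,3).tolist() for k,v in s.items()})
a=save('scene','a1.png'); b=save('side','a2.png')
cv2.imwrite('pics/ab.png',np.vstack([cv2.resize(x,(400,300)) for x in (a,b)])[:,:,::-1])
print(get_calibration('scene').keys())
for cam in ('scene','side'):
  for n in ('relay','relay_rib','socket_seat','socket_notch','lid_handle','lid_hinge','heater','bay_cover','screwdriver','film_strip'):
    r=search_frame(cam,n)
    print(cam,n,[(np.round(x['at'],3).tolist(),round(x['confidence'],2),pix(cam,x['at']).tolist()) for x in r[:5]])
E
```

```text
{'time': 0.0, 'qpos': [-1.452, 0.343, 1.525, -0.0, 1.275, -0.146], 'qvel': [0.001, -0.0, 0.0, 0.0, 0.0, 0.0], 'joint_efforts': [-0.0, -43.124, -24.422, 0.072, 0.056, -0.0], 'tool_pos': [0.137, -0.506, 0.245], 'tool_rot': [-3.14, -0.0, 0.265], 'contact_force': [0.824, -0.029, 0.1], 'torque': [0.011, 0.026, -0.012], 'grip_force': 0.0, 'opening': 0.092}
dict_keys(['camera_matrix', 'world_from_camera'])
scene relay [([0.442, -0.169, 0.037], 0.59, [323.1, 179.4]), ([0.461, -0.258, 0.043], 0.52, [330.9, 160.1])]
scene relay_rib [([0.459, -0.26, 0.041], 0.54, [331.7, 160.5]), ([0.435, -0.17, 0.037], 0.53, [325.2, 180.1])]
scene socket_seat [([0.571, 0.224, 0.053], 0.75, [212.1, 240.8])]
scene socket_notch [([0.568, 0.22, 0.056], 0.56, [213.7, 239.6]), ([0.435, 0.075, 0.02], 0.2, [283.9, 234.7])]
scene lid_handle [([0.563, 0.364, 0.088], 0.68, [178.5, 270.6])]
scene lid_hinge [([0.566, 0.37, 0.086], 0.71, [176.1, 272.4])]
scene heater [([0.562, 0.357, 0.082], 0.75, [181.1, 270.1])]
scene bay_cover [([0.459, -0.422, 0.011], 0.71, [351.9, 141.4])]
scene screwdriver [([0.433, 0.076, 0.02], 0.8,
[... 391 characters left out ...]
])]
side socket_seat [([0.562, 0.247, 0.052], 0.57, [231.1, 158.9])]
side socket_notch [([0.559, 0.243, 0.055], 0.63, [230.8, 158.8])]
side lid_handle [([0.562, 0.347, 0.09], 0.98, [223.2, 135.5])]
side lid_hinge [([0.56, 0.349, 0.092], 0.9, [222.4, 134.8])]
side heater [([0.532, -0.116, 0.013], 0.65, [257.2, 236.7]), ([0.539, 0.308, 0.089], 0.57, [220.0, 142.1])]
side bay_cover [([0.459, -0.443, 0.008], 0.9, [274.9, 337.5]), ([0.563, 0.347, 0.088], 0.58, [223.3, 135.9])]
side screwdriver [([0.434, 0.056, 0.022], 0.74, [210.4, 205.2]), ([0.438, -0.181, 0.04], 0.64, [233.5, 252.5])]
side film_strip [([0.531, -0.117, 0.011], 0.81, [257.1, 237.4]), ([0.557, 0.347, 0.089], 0.45, [221.8, 136.1])]
```

View pics/a1.png

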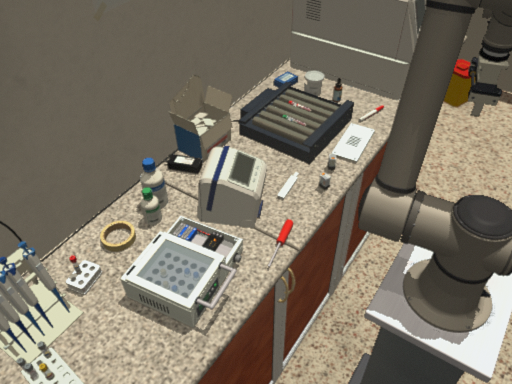

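View pics/a2.png

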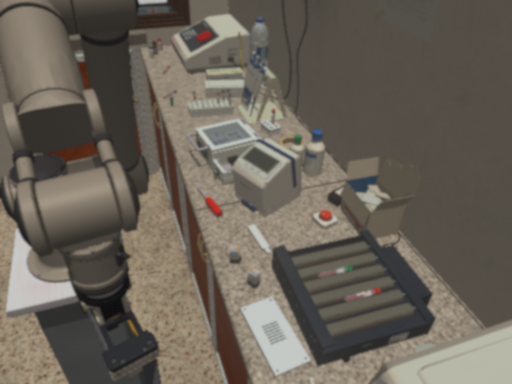

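The scene picture shows the heater (px 180,270), with the bay and reader (235,185) beside it. Two small relay look-alikes stand at scene px (324,182) and (331,162). The first has the larger y (about -0.175 against -0.27), so it is the leftmost and fits the description. I'll confirm it with the wrist camera.

```bash
cat >> h.py <<'E'
from scipy.spatial.transform import Rotation as Ro
def go(p,yaw=None,vmax=38):
    s=observe();R=Ro.from_euler('xyz',s['tool_rot']).as_matrix()
    d=R.T@(np.array(p)-s['tool_pos'])*1000
    print('at',np.round(s['tool_pos'],4),np.round(s['tool_rot'],4),'t',s['time'],'shift mm',d.round(1),'rows',np.ceil(np.abs(d).max()/vmax))
    if yaw is not None: print('roll',round(-(yaw-s['tool_rot'][2]),3))
E
python3 - <<'E'
from h import *
go([0.40,-0.22,0.33],0.265)
s=observe();R=Ro.from_euler('xyz',s['tool_rot']).as_matrix();c=np.array(get_calibration('wrist')['world_from_camera'])
print((R.T@(c[:3,3]-s['tool_pos'])).round(3),(R.T@c[:3,:3]).round(2),get_calibration('wrist')['camera_matrix'])
E
```

```text
at [ 0.1374 -0.5067  0.2455] [ 3.1415 -0.      0.2648] t 1.1 shift mm [ 328.5 -208.   -84.5] rows 9.0
roll -0.0
[ 0.075 -0.001 -0.138] [[-0.    0.96  0.27]
 [ 1.    0.   -0.  ]
 [-0.    0.27 -0.96]] [[272.27418791   0.         252.72136439]
 [  0.         272.27418791 192.55298136]
 [  0.           0.           1.        ]]
```

step_arm(
  commands=[
    {"translation":[30,-19,-8]},
    {"translation":[30,-19,-8]},
    {"translation":[30,-19,-8]},
    {"translation":[30,-19,-8]},
    {"translation":[30,-19,-8]},
    {"translation":[30,-19,-8]},
    {"translation":[30,-19,-8]},
    {"translation":[30,-19,-8]},
    {"translation":[30,-19,-8]},
    {"translation":[30,-19,-8]},
    {"translation":[28,-18,-4]},
    {"translation":[0,0,0]},
    {"translation":[0,0,0]},
  ],
)

```text
invalid input
```

Run:
```python
from h import *
s=observe();print(s['time'],s['tool_pos'],s['tool_rot'],s['qpos'])
a=save('wrist','w1.png')
for n in ('relay','relay_rib','film_strip'):
    r=search_frame('wrist',n)
    print(n,[(np.round(x['at'],4).tolist(),round(x['confidence'],2),pix('wrist',x['at']).tolist()) for x in r[:5]])
```

```text
1.1 [ 0.13742697 -0.50669439  0.24554278] [ 3.14153877e+00 -6.47814049e-06  2.64789737e-01] [-1.45199582e+00  3.41988000e-01  1.52411133e+00  1.48933570e-05
  1.27544095e+00 -1.45993562e-01]
relay []
relay_rib []
film_strip []
```

View pics/w1.png

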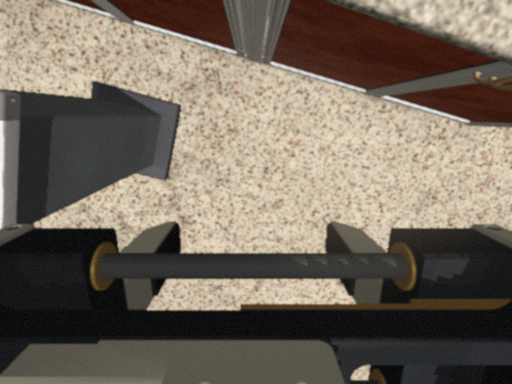

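The arm has not moved: this picture shows only the floor and the fingers at the bottom. The rows probably need an explicit "roll".

step_arm(
  commands=[
    {"translation":[30,-19,-8],"roll":0},
    {"translation":[30,-19,-8],"roll":0},
    {"translation":[30,-19,-8],"roll":0},
    {"translation":[30,-19,-8],"roll":0},
    {"translation":[30,-19,-8],"roll":0},
    {"translation":[30,-19,-8],"roll":0},
    {"translation":[30,-19,-8],"roll":0},
    {"translation":[30,-19,-8],"roll":0},
    {"translation":[30,-19,-8],"roll":0},
    {"translation":[30,-19,-8],"roll":0},
    {"translation":[28,-18,-4],"roll":0},
    {"translation":[0,0,0],"roll":0},
    {"translation":[0,0,0],"roll":0},
  ],
)

```text
time: 2.38
tool_pos: [0.4003, -0.219, 0.3297]
tool_rot: [3.141, -0.0, 0.269]
contact_force: [-0.4, -0.2, -0.7]
opening: 0.0917
grip_force: 0.0
```

Run:
```python
from h import *
s=observe();print(s['time'],s['qpos'])
a=save('wrist','w2.png')
for n in ('relay','relay_rib'):
    r=search_frame('wrist',n)
    print(n,[(np.round(x['at'],4).tolist(),round(x['confidence'],2),pix('wrist',x['at']).tolist()) for x in r[:5]])
```

```text
2.3833 [-6.68679972e-01  1.56614316e-01  1.54041406e+00 -2.96215502e-04
  1.44397367e+00  6.33576384e-01]
relay [([0.4648, -0.2694, 0.0512], 0.63, [296.1, 131.6])]
relay_rib [([0.47, -0.2657, 0.0525], 0.62, [294.7, 127.3]), ([0.4402, -0.1773, 0.0557], 0.54, [231.8, 131.4])]
```

View pics/w2.png

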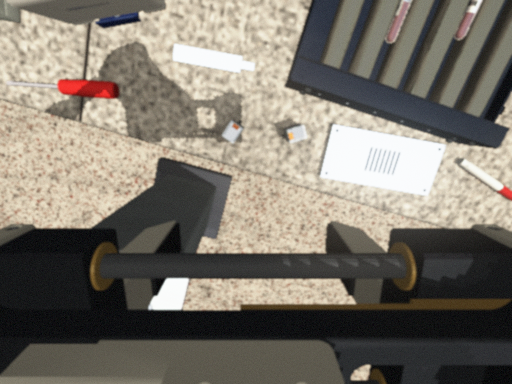

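The wrist picture shows two relay-like blocks: one at (232,131), left in the robot's sense, and one at (296,132). The one at (232,131) has the larger y, so I go nearer to it.

step_arm(
  commands=[
    {"translation":[7,-10,23],"roll":0},
    {"translation":[7,-10,23],"roll":0},
    {"translation":[4,-10,23],"roll":0},
    {"translation":[0,-8,23],"roll":0},
    {"translation":[0,0,23],"roll":0},
    {"translation":[0,0,23],"roll":0},
    {"translation":[0,0,0],"roll":0},
    {"translation":[0,0,0],"roll":0},
  ],
)

```text
time: 3.2
tool_pos: [0.406, -0.1794, 0.1911]
tool_rot: [-3.14, 0.002, 0.263]
contact_force: [0.9, -0.3, -0.5]
opening: 0.0918
grip_force: 0.0
```

Run:
```python
from h import *
s=observe();print(s['time'],s['tool_pos'],s['tool_rot'])
c=get_calibration('wrist')
a=save('wrist','w3.png')
p=pix('wrist',[0.44,-0.176,0.05]);print(p)
u,v=p.astype(int);v0=max(v-60,0);u0=max(u-80,0);cr=a[v0:v0+120,u0:u0+160]
cv2.imwrite('pics/w3c.png',cv2.resize(cr,None,fx=5,fy=5,interpolation=cv2.INTER_CUBIC)[:,:,::-1]);print('crop origin',u0,v0)
for n in ('relay','relay_rib'):
    r=search_frame('wrist',n)
    print(n,[(np.round(x['at'],4).tolist(),round(x['confidence'],2),pix('wrist',x['at']).tolist()) for x in r[:5]])
```

```text
3.2 [ 0.4060466  -0.17943116  0.19112723] [-3.13985937e+00  1.76178084e-03  2.62774173e-01]
[257.9 157.1]
crop origin 177 97
relay [([0.4672, -0.2658, 0.0515], 0.68, [348.9, 154.9]), ([0.4441, -0.1782, 0.0552], 0.64, [260.8, 155.0])]
relay_rib [([0.4658, -0.2648, 0.0512], 0.89, [347.2, 156.2]), ([0.4436, -0.1749, 0.0522], 0.87, [257.4, 154.5])]
```

View pics/w3c.png

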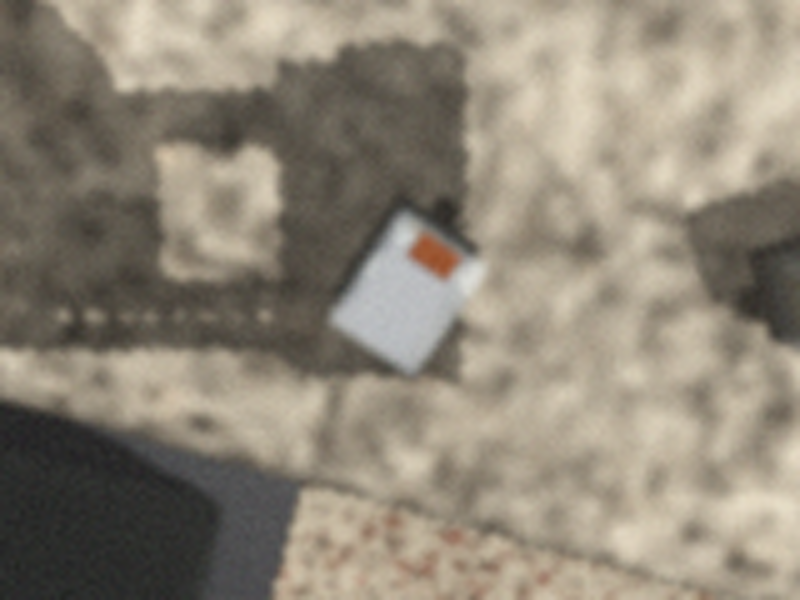

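The crop shows a clear relay with its top at crop (408,290), which is image (258.6,155). The orange tab is at (435,255) and the dark rib at (447,210), so the -y end points up and right. It is the left one of the pair. Next I'll get its pose from the top corners.

Run:
```python
from h import *
C=np.array([[403,207],[485,265],[408,375],[332,318]])/5+[177,97]-0.0
W=np.array([ray('wrist',c,0.052) for c in C]);print(W)
print('lens',[np.linalg.norm(W[i]-W[(i+1)%4]).round(4) for i in range(4)])
o=W.mean(0); my=(W[0]+W[1]-W[2]-W[3])[:2]; xx=(W[1]+W[2]-W[0]-W[3])[:2]
print('centre',o,'-y dir',np.arctan2(my[1],my[0]),'edge dir (±x)',np.arctan2(xx[1],xx[0]))
yaw=np.arctan2(my[1],my[0])+np.pi/2; print('relay yaw',yaw)
rib=ray('wrist',np.array([447,210])/5+[177,97],0.012); print('rib',rib, np.arctan2(*(rib-o)[1::-1]))
s=observe(); print(s['qpos'][5])
# several rib/-y
for y in (yaw-np.pi/2,yaw+np.pi/2): print('tool yaw',y,'roll',-(y-s['tool_rot'][2]))
```

```text
[[ 0.4592 -0.1708  0.052 ]
 [ 0.4524 -0.19    0.052 ]
 [ 0.4263 -0.1809  0.052 ]
 [ 0.4337 -0.1626  0.052 ]]
lens [np.float64(0.0204), np.float64(0.0276), np.float64(0.0197), np.float64(0.0268)]
centre [ 0.4429   -0.176075  0.052   ] -y dir -0.3234937252050997 edge dir (±x) -1.9327777274218827
relay yaw 1.2473026015897968
rib [ 0.4583 -0.1824  0.012 ] -0.3897085713428651
0.7194058792354303
tool yaw -0.3234937252050998 roll 0.5871350892991514
tool yaw 2.8180989283846936 roll -2.554457564290642
```

Sizes come out at about 20 x 27 mm, centre (0.443,-0.176), relay yaw about 1.23. To keep the last joint in range at the socket I take the grasp with tool yaw 2.80, so I roll -2.54 first.

step_arm(
  commands=[
    {"translation":[0,0,0],"roll":-0.125},
    {"translation":[0,0,0],"roll":-0.125},
    {"translation":[0,0,0],"roll":-0.125},
    {"translation":[0,0,0],"roll":-0.125},
    {"translation":[0,0,0],"roll":-0.125},
    {"translation":[0,0,0],"roll":-0.125},
    {"translation":[0,0,0],"roll":-0.125},
    {"translation":[0,0,0],"roll":-0.125},
    {"translation":[0,0,0],"roll":-0.125},
    {"translation":[0,0,0],"roll":-0.125},
    {"translation":[0,0,0],"roll":-0.125},
    {"translation":[0,0,0],"roll":-0.125},
    {"translation":[0,0,0],"roll":-0.125},
    {"translation":[0,0,0],"roll":-0.125},
    {"translation":[0,0,0],"roll":-0.125},
    {"translation":[0,0,0],"roll":-0.125},
    {"translation":[0,0,0],"roll":-0.125},
    {"translation":[0,0,0],"roll":-0.125},
    {"translation":[0,0,0],"roll":-0.125},
    {"translation":[0,0,0],"roll":-0.125},
  ],
  fingers=0.6,
)

```text
time: 5.02
tool_pos: [0.4075, -0.1794, 0.193]
tool_rot: [-3.141, 0.003, 2.771]
contact_force: [-0.4, -0.0, -0.4]
opening: 0.055
grip_force: 0.0
```

step_arm(
  commands=[
    {"translation":[0,0,0],"roll":-0.037},
    {"translation":[0,0,0],"roll":0},
  ],
)

```text
time: 5.18
tool_pos: [0.4075, -0.1793, 0.1928]
tool_rot: [-3.141, 0.003, 2.803]
contact_force: [0.3, -0.2, 0.5]
opening: 0.0552
grip_force: 0.0
```

step_arm(
  commands=[
    {"translation":[-16,8,0],"roll":0},
    {"translation":[-16,7,0],"roll":0},
    {"translation":[0,0,28],"roll":0},
    {"translation":[0,0,28],"roll":0},
    {"translation":[0,0,24],"roll":0},
    {"translation":[0,0,0],"roll":0},
    {"translation":[0,0,0],"roll":0},
  ],
)

```text
time: 5.77
tool_pos: [0.4421, -0.1753, 0.1117]
tool_rot: [3.141, -0.001, 2.801]
contact_force: [0.5, 0.4, 0.1]
opening: 0.0553
grip_force: 0.0
```

Run:
```python
from h import *
go([0.4429,-0.176,0.04],2.80)
a=save('wrist','w4.png')
cv2.imwrite('pics/w4c.png',cv2.resize(a[100:340,100:420],None,fx=2.4,fy=2.4,interpolation=cv2.INTER_CUBIC)[:,:,::-1])
for n in ('relay','relay_rib'):
    r=search_frame('wrist',n)
    print(n,[(np.round(x['at'],4).tolist(),round(x['confidence'],2),pix('wrist',x['at']).tolist()) for x in r[:5]])
```

```text
at [ 0.4421 -0.1753  0.1117] [ 3.1414e+00 -1.2000e-03  2.8005e+00] t 5.7667 shift mm [-1.1 -0.4 71.7] rows 2.0
roll 0.001
relay [([0.4365, -0.1788, 0.0533], 0.56, [245.2, 206.9])]
relay_rib [([0.4366, -0.1772, 0.0517], 0.9, [247.3, 205.5])]
```

View pics/w4c.png

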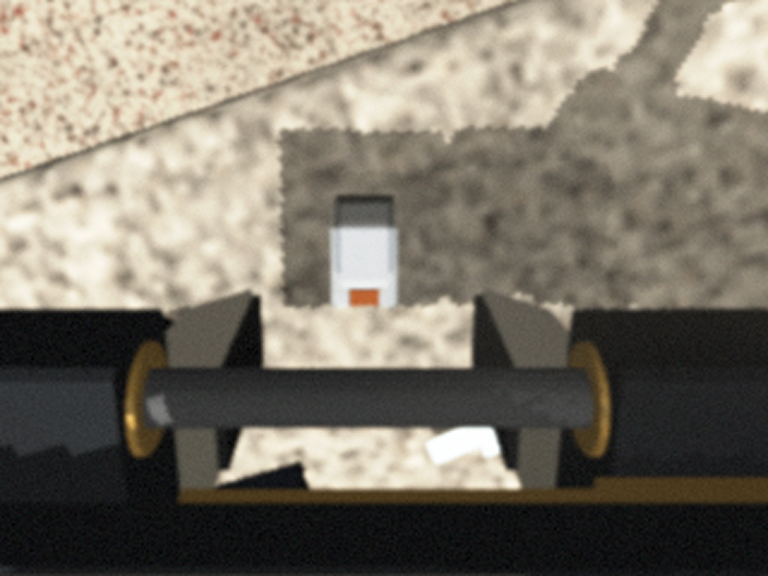

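The relay sits squarely in line with the fingers: top face at crop x 330-398, y 228-305, tab at the lower end. I recompute its centre from these edges.

Run:
```python
from h import *
C=np.array([[331,228],[397,228],[398,306],[331,306]])/2.4+[100,100]
W=np.array([ray('wrist',c,0.052) for c in C]);o=W.mean(0)
print('lens',[np.linalg.norm(W[i]-W[(i+1)%4]).round(4) for i in range(4)],o)
d=W[0]-W[3];print('y dir',np.arctan2(d[1],d[0]))
go([o[0],o[1],0.04])
```

```text
lens [np.float64(0.0209), np.float64(0.0268), np.float64(0.022), np.float64(0.0269)] [ 0.442275 -0.175575  0.052   ]
y dir 2.784562625599559
at [ 0.4433 -0.176   0.1134] [-3.1408  0.0035  2.8011] t 5.9167 shift mm [ 1.3  0.1 73.4] rows 2.0
```

step_arm(
  commands=[
    {"translation":[0,0,25],"roll":0},
    {"translation":[0,0,25],"roll":0},
    {"translation":[0,0,14],"roll":0},
    {"translation":[0,0,8],"roll":0},
    {"translation":[0,0,0],"roll":0},
  ],
)

```text
time: 6.33
tool_pos: [0.4421, -0.1753, 0.0393]
tool_rot: [3.142, -0.001, 2.801]
contact_force: [-0.3, 0.5, 0.0]
opening: 0.0548
grip_force: 0.0
```

step_arm(
  commands=[
    {"translation":[0,0,0],"roll":0},
    {"translation":[0,0,0],"roll":0},
    {"translation":[0,0,0],"roll":0},
    {"translation":[0,0,0],"roll":0},
    {"translation":[0,0,0],"roll":0},
    {"translation":[0,0,0],"roll":0},
  ],
  fingers=0,
  grip_force=30,
)

```text
time: 6.83
tool_pos: [0.4424, -0.1754, 0.04]
tool_rot: [-3.141, 0.001, 2.802]
contact_force: [-0.4, -0.2, 3.7]
opening: 0.0215
grip_force: 30.0
```

Relay held (opening 21.5 mm). Now I lift straight up while turning to tool yaw about 1.57.

step_arm(
  commands=[
    {"translation":[0,0,-10],"roll":0},
    {"translation":[0,0,-20],"roll":0},
    {"translation":[0,0,-26],"roll":0.123},
    {"translation":[0,0,-26],"roll":0.123},
    {"translation":[0,0,-26],"roll":0.123},
    {"translation":[0,0,-26],"roll":0.123},
    {"translation":[0,0,-26],"roll":0.123},
    {"translation":[0,0,-26],"roll":0.123},
    {"translation":[0,0,-26],"roll":0.123},
    {"translation":[0,0,-26],"roll":0.123},
    {"translation":[0,0,-26],"roll":0.123},
    {"translation":[0,0,-26],"roll":0.123},
    {"translation":[0,0,0],"roll":0},
    {"translation":[0,0,0],"roll":0},
  ],
)

```text
time: 8.0
tool_pos: [0.4424, -0.1754, 0.3306]
tool_rot: [3.139, 0.002, 1.573]
contact_force: [-0.4, 0.3, -1.5]
opening: 0.0218
grip_force: 30.0
```

Run:
```python
from h import *
go([0.55,0.19,0.34],1.571,30)
```

```text
at [ 0.4424 -0.1754  0.3306] [3.1392e+00 1.5000e-03 1.5729e+00] t 8.0 shift mm [365.1 108.4  -9.7] rows 13.0
roll 0.002
```

step_arm(
  commands=[
    {"translation":[10,3,-1],"roll":0},
    {"translation":[20,6,-1],"roll":0},
    {"translation":[30,9,-1],"roll":0},
    {"translation":[30,9,-1],"roll":0},
    {"translation":[30,9,-1],"roll":0},
    {"translation":[30,9,-1],"roll":0},
    {"translation":[30,9,-1],"roll":0},
    {"translation":[30,9,-1],"roll":0},
    {"translation":[30,9,-1],"roll":0},
    {"translation":[30,9,-1],"roll":0},
    {"translation":[30,9,0],"roll":0},
    {"translation":[30,9,0],"roll":0},
    {"translation":[20,6,0],"roll":0},
    {"translation":[15,3,0],"roll":0},
    {"translation":[0,0,0],"roll":0},
    {"translation":[0,0,0],"roll":0},
  ],
)

```text
time: 9.33
tool_pos: [0.5492, 0.1903, 0.3382]
tool_rot: [-3.139, 0.001, 1.574]
contact_force: [0.2, -0.2, -1.0]
opening: 0.0219
grip_force: 30.0
```

Run:
```python
from h import *
s=observe();print(s['time'],s['tool_pos'],s['tool_rot'],s['qpos'].round(2) if hasattr(s['qpos'],'round') else s['qpos'])
a=save('wrist','w5.png')
cv2.imwrite('pics/w5c.png',cv2.resize(a[0:290],(800,453),interpolation=cv2.INTER_CUBIC)[:,:,::-1])
for n in ('relay','socket_seat','socket_notch','lid_handle','lid_hinge','heater'):
    r=search_frame('wrist',n)
    print(n,[(np.round(x['at'],4).tolist(),round(x['confidence'],2),pix('wrist',x['at']).tolist()) for x in r[:5]])
```

```text
9.3333 [0.54918511 0.19033399 0.33822135] [-3.13910849e+00  1.02073567e-03  1.57374226e+00] [ 0.2   0.4   1.18 -0.    1.56  0.2 ]
relay [([0.5533, 0.2045, 0.3506], 0.85, [259.0, 236.5]), ([0.564, 0.3407, 0.0904], 0.73, [263.7, 52.4])]
socket_seat [([0.5696, 0.2282, 0.0546], 0.64, [265.4, 138.6])]
socket_notch [([0.5685, 0.2263, 0.0571], 0.61, [264.6, 140.0])]
lid_handle [([0.5657, 0.3422, 0.0906], 0.63, [264.4, 51.0])]
lid_hinge [([0.5631, 0.3432, 0.0879], 0.91, [262.3, 50.8]), ([0.5335, -0.0785, 0.0147], 0.2, [244.1, 294.3])]
heater [([0.588, 0.3209, 0.0837], 0.8, [280.7, 70.1])]
```

View pics/w5c.png

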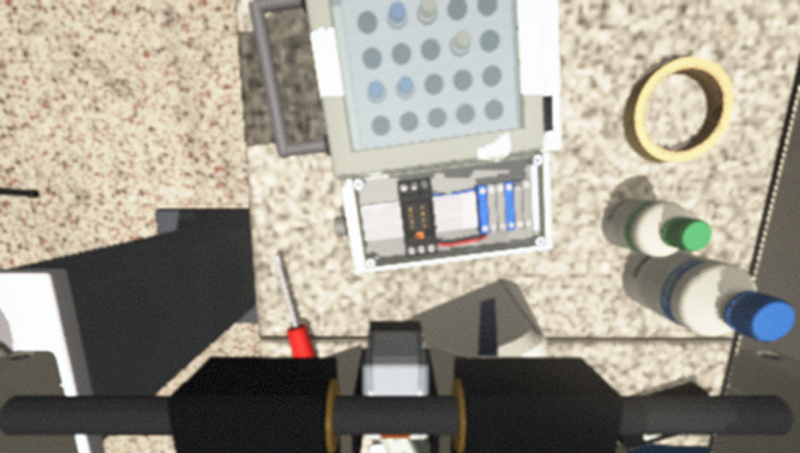

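The wrist picture shows the shut lid, the handle bar (crop x 255-285, y 5-155) and the bay. The black socket is at crop (417,217) with the orange notch at (420,236), towards the robot's right. The heater is yawed about +0.12. The held relay is at (397,370). I'll measure, then go nearer.

Run:
```python
from h import *
k=800/512
f=lambda c,z:ray('wrist',np.array(c)/k,z)
A,B=f([357,271],.054),f([549,247],.054);print('rim',A,B,np.arctan2(*(B-A)[1::-1]),np.linalg.norm(B-A))
S=[f(c,.060) for c in ([399,182],[430,179],[439,250],[408,254])];S=np.array(S);print(S,[np.linalg.norm(S[i]-S[(i+1)%4]).round(4) for i in range(4)],S.mean(0))
print('notch',f([420,236],.044))
h1,h2=f([256,8],.087),f([284,152],.087);print('handle',h1,h2)
print('heater front wall',f([330,170],.093))
go([0.567,0.19,0.255],1.571+.12)
```

```text
rim [0.5122 0.1741 0.054 ] [0.7048 0.1985 0.054 ] 0.12601612258699021 0.19413943442793893
[[0.5546 0.2612 0.06  ]
 [0.5839 0.2639 0.06  ]
 [0.5943 0.1965 0.06  ]
 [0.5637 0.1925 0.06  ]] [np.float64(0.0294), np.float64(0.0682), np.float64(0.0309), np.float64(0.0693)] [0.574125 0.228525 0.06    ]
notch [0.5762 0.2082 0.044 ]
handle [0.44   0.3951 0.087 ] [0.4544 0.2865 0.087 ]
heater front wall [0.4946 0.2714 0.093 ]
at [0.5498 0.189  0.3397] [3.1413e+00 1.0000e-04 1.5706e+00] t 9.6833 shift mm [ 1.  17.2 84.7] rows 3.0
roll -0.12
```

step_arm(
  commands=[
    {"translation":[0,5,20],"roll":-0.04},
    {"translation":[0,5,20],"roll":-0.04},
    {"translation":[0,5,20],"roll":-0.04},
    {"translation":[0,3,20],"roll":0},
    {"translation":[0,0,4],"roll":0},
    {"translation":[0,0,0],"roll":0},
    {"translation":[0,0,0],"roll":0},
  ],
)

```text
time: 10.27
tool_pos: [0.568, 0.1907, 0.2565]
tool_rot: [3.141, -0.0, 1.691]
contact_force: [0.8, 0.5, -1.0]
opening: 0.0219
grip_force: 30.0
```

Run:
```python
from h import *
s=observe();print(s['time'],s['tool_pos'],s['tool_rot'])
a=save('wrist','w6.png')
print(pix('wrist',[.568,.23,.06]))
cv2.imwrite('pics/w6c.png',cv2.resize(a[90:270,140:380],None,fx=3.3,fy=3.3,interpolation=cv2.INTER_CUBIC)[:,:,::-1])
for n in ('relay','socket_seat','socket_notch'):
    r=search_frame('wrist',n)
    print(n,[(np.round(x['at'],4).tolist(),round(x['confidence'],2),pix('wrist',x['at']).tolist()) for x in r[:5]])
```

```text
10.2667 [0.56797669 0.19066029 0.2564956 ] [ 3.14058671e+00 -1.74470317e-05  1.69128440e+00]
[255.4 145.2]
relay []
socket_seat [([0.5672, 0.231, 0.0518], 0.87, [254.7, 143.7])]
socket_notch [([0.5681, 0.2261, 0.0538], 0.79, [255.0, 147.9]), ([0.4307, 0.1126, 0.015], 0.68, [153.0, 210.3])]
```

View pics/w6c.png

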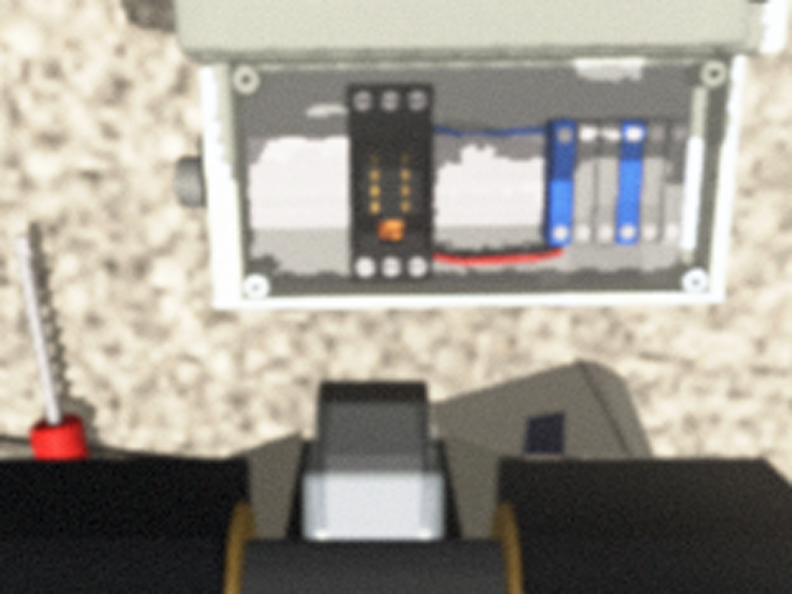

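The near view has the bay edges square with the image. The socket outline is crop x 349-433, y 86-278, with the notch at (391,230). The held relay's case front edge is at y 472 and its base edge at y 383. I compute the socket centre and the relay's offset in the hand.

Run:
```python
from h import *
f=lambda c,z:ray('wrist',np.array(c)/3.3+[140,90],z)
s=observe();p=np.array(s['tool_pos']);print(p,s['tool_rot'])
S=np.array([f(c,.060) for c in ([348,86],[432,86],[434,279],[350,279])]);print([np.linalg.norm(S[i]-S[(i+1)%4]).round(4) for i in range(4)],'seat',S.mean(0))
d=S[0]+S[1]-S[2]-S[3];print('y dir-90',np.arctan2(d[1],d[0])-np.pi/2)
A,B=f([215,304],.054),f([723,299],.054);print('rim',A,B,np.arctan2(*(B-A)[1::-1]),np.linalg.norm(B-A))
n=f([391,230],.044);print('notch',n)
# relay in tool frame
R=Ro.from_euler('xyz',s['tool_rot']).as_matrix()
zo=p[2]-.040
for nm,c,z in (('case top L',[303,472],zo+.052),('case top R',[442,472],zo+.052),('base L',[320,383],zo+.006),('base R',[428,383],zo+.006)):
    print(nm,(R.T@(f(c,z)-p)*1000).round(1))
```

```text
[0.56813722 0.19090719 0.25696584] [ 3.13906926e+00 -1.05814056e-04  1.69173146e+00]
[np.float64(0.0301), np.float64(0.0707), np.float64(0.032), np.float64(0.0707)] seat [0.571875 0.229375 0.06    ]
y dir-90 0.13689709627020474
rim [0.5097 0.1749 0.054 ] [0.7063 0.2007 0.054 ] 0.13048528182123928 0.19828565253189653
notch [0.5746 0.2104 0.044 ]
case top L [ 17.5  -9.8 -12.1]
case top R [ 17.5  11.4 -12. ]
base L [16.2 -9.7 33.9]
base R [16.1 12.1 34. ]
```

Run:
```python
from h import *
f=lambda c,z:ray('wrist',np.array(c)/3.3+[140,90],z)
for c in ([436,405],[580,361],[620,380],[650,455],[300,435]): print(c,f(c,.185),f(c,.15))
go([0.5717,0.2275,0.114],1.571+.131)
```

```text
[436, 405] [0.5852 0.1904 0.185 ] [0.5895 0.1779 0.15  ]
[580, 361] [0.6186 0.2059 0.185 ] [0.6285 0.1961 0.15  ]
[620, 380] [0.6293 0.2023 0.185 ] [0.6409 0.1918 0.15  ]
[650, 455] [0.6407 0.1835 0.185 ] [0.6543 0.1699 0.15  ]
[300, 435] [0.5524 0.1784 0.185 ] [0.5513 0.1639 0.15  ]
at [0.5681 0.1909 0.257 ] [ 3.1391e+00 -1.0000e-04  1.6917e+00] t 10.4667 shift mm [ 35.9   7.6 143. ] rows 4.0
roll -0.01
```

Run:
```python
from h import *
c=get_calibration('wrist');K=np.array(c['camera_matrix']);s=observe();T=np.array(c['world_from_camera'])
Rt=Ro.from_euler('xyz',s['tool_rot']).as_matrix();X=np.eye(4);X[:3,:3]=Rt;X[:3,3]=s['tool_pos'];E=np.linalg.inv(X)@T
def P(p,r):
    X=np.eye(4);X[:3,:3]=Ro.from_euler('xyz',r).as_matrix();X[:3,3]=p
    M=np.linalg.inv(X@E); return K@np.diag([1,-1,-1])@M[:3]
P5=P([.5492,.1896,.3385],[np.pi,0,1.572]);P6=P([.568,.1908,.2565],[np.pi,0,1.6915])
k=512/800
for a,b,n in (([507,280],[580,361],'corner'),([549,247],[723,299],'rim'),([408,254],[350,279],'sock'),([357,271],[215,304],'rim2'),([300,327],[58,425],'screwdriver')):
    q=cv2.triangulatePoints(P5,P6,np.array(a)[:,None]*k,(np.array(b)[:,None]/3.3+[[140],[90]]).astype(float));print(n,(q[:3]/q[3]).T.round(4))
from cell import *
A=cv2.imread('pics/a1.png');B=cv2.imread('pics/a2.png')
cv2.imwrite('pics/rd.png',np.hstack([cv2.resize(A[130:260,150:280],(400,400),interpolation=2),cv2.resize(B[100:220,200:320],(400,400),interpolation=2)]))
```

```text
corner [[ 0.6847  0.1436 -0.0379]]
rim [[0.6995 0.2022 0.0666]]
sock [[0.5609 0.2008 0.1012]]
rim2 [[0.5134 0.1808 0.079 ]]
screwdriver [[0.4484 0.1136 0.0483]]
```

View pics/rd.png

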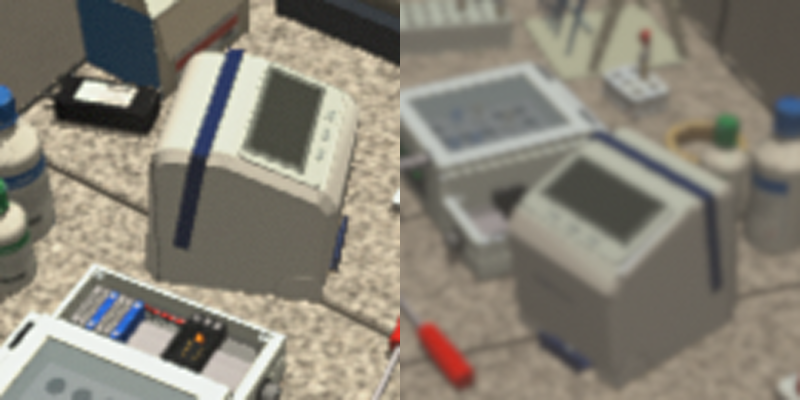

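The two crops show the reader: its heater-side base edge runs left crop (150,275)-(325,295), with a high rear and a top sloping towards the robot. I compute where that face stands relative to the gripper body.

Run:
```python
from h import *
f=lambda c,z:ray('scene',np.array(c)*.325+[150,130],z)
for c in ([150,275],[240,285],[325,297]): print('base',c,f(c,0))
for z in (.185,.17,.15,.13): print(z,f([157,155],z),f([238,168],z),f([322,203],z))
```

```text
base [150, 275] [0.6844 0.1484 0.    ]
base [240, 285] [0.6041 0.1112 0.    ]
base [325, 297] [0.5277 0.0793 0.    ]
0.185 [0.6463 0.1573 0.185 ] [0.5785 0.1324 0.185 ] [0.4955 0.1283 0.185 ]
0.17 [0.6576 0.1455 0.17  ] [0.5885 0.1202 0.17  ] [0.504 0.116 0.17 ]
0.15 [0.6725 0.1298 0.15  ] [0.6018 0.1039 0.15  ] [0.5153 0.0996 0.15  ]
0.13 [0.6875 0.1141 0.13  ] [0.6151 0.0875 0.13  ] [0.5266 0.0832 0.13  ]
```

The reader's face stays below y of about 0.15 and the gripper body stays above about 0.19, so it is clear. Now to the hover over the socket.

step_arm(
  commands=[
    {"translation":[18,4,0],"roll":-0.01},
    {"translation":[18,4,0],"roll":0},
    {"translation":[0,0,28],"roll":0},
    {"translation":[0,0,28],"roll":0},
    {"translation":[0,0,28],"roll":0},
    {"translation":[0,0,28],"roll":0},
    {"translation":[0,0,20],"roll":0},
    {"translation":[0,0,10],"roll":0},
    {"translation":[0,0,0],"roll":0},
    {"translation":[0,0,0],"roll":0},
    {"translation":[0,0,0],"roll":0},
  ],
)

```text
time: 11.38
tool_pos: [0.5723, 0.2278, 0.1154]
tool_rot: [3.138, -0.0, 1.702]
contact_force: [0.0, -0.1, -0.9]
opening: 0.0221
grip_force: 30.0
```

Run:
```python
from h import *
go([0.5717,0.2275,0.114],1.571+.131)
print(observe()['contact_force'])
a=save('wrist','w7.png')
R=Ro.from_euler('xyz',observe()['tool_rot']).as_matrix();p=np.array(observe()['tool_pos'])
m=pix('wrist',p+R@[.03,0,.04]);print(m,[pix('wrist',x).tolist() for x in ([.568,.266,.06],p+R@[.014,-.011,.034],p+R@[.014,.011,.034])])
u,v=m.astype(int)
cv2.imwrite('pics/w7c.png',cv2.resize(a[v-60:v+60,u-80:u+80],None,fx=5,fy=5,interpolation=cv2.INTER_CUBIC)[:,:,::-1]);print(u-80,v-60)
for n in ('relay','socket_seat','socket_notch'):
    r=search_frame('wrist',n)
    print(n,[(np.round(x['at'],4).tolist(),round(x['confidence'],2),pix('wrist',x['at']).tolist()) for x in r[:3]])
for cam in('scene','side'):
  c=save(cam,cam+'7.png')
```

```text
at [0.5723 0.2278 0.1154] [ 3.1383e+00 -3.0000e-04  1.7018e+00] t 11.3833 shift mm [-0.3 -0.6  1.4] rows 1.0
roll -0.0
[ 0.01243562 -0.07993755 -0.91723815]
[251.6 183.6] [[252.4, 167.1], [235.1, 209.1], [268.0, 209.0]]
171 123
relay [([0.573, 0.2387, 0.1276], 0.89, [255.7, 245.5])]
socket_seat [([0.5632, 0.2502, 0.0538], 0.81, [243.8, 185.3])]
socket_notch [([0.5642, 0.2505, 0.0541], 0.8, [245.5, 185.2])]
```

Run:
```python
from h import *
a=cv2.imread('pics/w7.png')[130:250,191:311];out=[cv2.resize(a,(600,600),interpolation=2)]
col=[]
for cam in('scene','side'):
    u,v=pix(cam,[.572,.229,.07]).astype(int);b=cv2.imread(f'pics/{cam}7.png')[v-38:v+37,u-25:u+25];print(cam,u-25,v-38)
    col.append(cv2.resize(b,(200,300),interpolation=2))
cv2.imwrite('pics/m.png',np.hstack([out[0],np.vstack(col)]))
```

```text
scene 185 199
side 210 118
```

View pics/m.png

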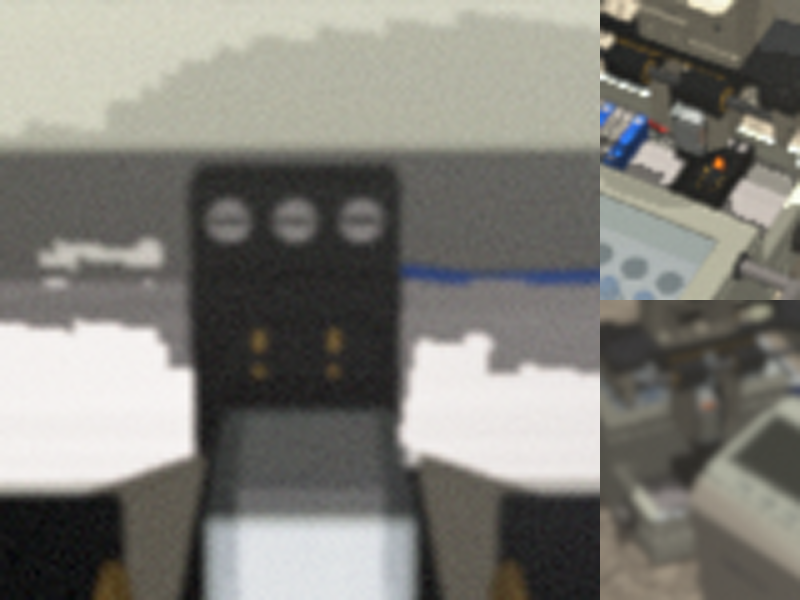

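The last picture, wrist crop with origin (191,130) at x5, shows:
- **Socket:** outline x 191-400 with its +y edge at y 165, and copper contacts at x 258 and 333.
- **Relay:** hangs just above, base lower edge at y 410 (x about 222-390), case top edge at y 518 (x 203-418).

I compute its lateral and lengthwise error.

Run:
```python
from h import *
s=observe();p=np.array(s['tool_pos']);R=Ro.from_euler('xyz',[np.pi,0,1.702]).as_matrix()
f=lambda c,z:(R.T@(ray('wrist',np.array(c)/5.+[191,130],z)-p)*1000).round(1)[:2]
print(p)
for n,c,z in (('sock +y L',[191,165],.06),('sock +y R',[400,165],.06),('sock L low',[195,440],.06),('sock R low',[403,440],.06),('contact L',[258,340],.046),('contact R',[333,340],.046),('contact L2',[258,372],.046),('contact R2',[333,372],.046),
 ('screws mid',[294,220],.06)): print(n,f(c,z))
zo=p[2]-.04
for n,c,z in (('case L',[204,518],zo+.052),('case R',[418,518],zo+.052),('base L z6',[222,410],zo+.006),('base R z6',[388,410],zo+.006),('base z0',[222,410],zo),('case bottom',[307,485],zo+.018)): print(n,f(c,z))
# exact predicted top-view edges
```

```text
[0.57147118 0.22760958 0.11426766]
sock +y L [ 41.6 -15.9]
sock +y R [41.5 13.9]
sock L low [ -0.3 -16.3]
sock R low [-0.3 15.1]
contact L [11.2 -7.2]
contact R [11.2  4.7]
contact L2 [ 5.9 -7.2]
contact R2 [5.8 4.7]
screws mid [33.5 -1.3]
case L [17.2 -9.8]
case R [17.2 11.8]
base L z6 [ 11.9 -10.8]
base R z6 [11.9 11.5]
base z0 [  9.7 -11.2]
case bottom [6.2 0.5]
```

Relative to the socket the relay needs about +2 mm along tool x and -1.9 mm along tool y. I apply that, then go down and watch the force.

step_arm(
  commands=[
    {"translation":[2.2,-1.9,0],"roll":0},
    {"translation":[0,0,5],"roll":0},
    {"translation":[0,0,5],"roll":0},
    {"translation":[0,0,4],"roll":0},
    {"translation":[0,0,2],"roll":0},
    {"translation":[0,0,0],"roll":0},
    {"translation":[0,0,0],"roll":0},
  ],
)

```text
time: 12.27
tool_pos: [0.5689, 0.2294, 0.0972]
tool_rot: [-3.141, 0.0, 1.702]
contact_force: [-0.3, -0.3, -0.5]
opening: 0.0218
grip_force: 30.0
```

step_arm(
  commands=[
    {"translation":[0,0,1],"roll":0},
    {"translation":[0,0,1],"roll":0},
    {"translation":[0,0,1],"roll":0},
    {"translation":[0,0,1],"roll":0},
    {"translation":[0,0,1],"roll":0},
    {"translation":[0,0,0],"roll":0},
  ],
)

```text
time: 12.77
tool_pos: [0.5692, 0.2295, 0.0936]
tool_rot: [3.141, -0.0, 1.702]
contact_force: [-1.5, -0.8, 6.7]
opening: 0.022
grip_force: 30.0
```

Run:
```python
from h import *
s=observe();print(s['time'],s['tool_pos'],s['tool_rot'],s['contact_force'],s['torque'])
```

```text
12.7667 [0.56918414 0.22951725 0.09357238] [ 3.14064024e+00 -3.45004639e-06  1.70191694e+00] [-1.46220837 -0.84007168  6.65848194] [-0.14269456  0.32409396  0.00667197]
```

Touch at base-on-mouth height, with a light sideways push towards tool -y (-1.5 N) and slightly tool -x. I shift with that push and continue.

step_arm(
  commands=[
    {"translation":[0,0,-0.5],"roll":0},
    {"translation":[-0.3,-0.8,0],"roll":0},
    {"translation":[0,0,1],"roll":0},
    {"translation":[0,0,1],"roll":0},
    {"translation":[0,0,1],"roll":0},
    {"translation":[0,0,0],"roll":0},
  ],
)

```text
time: 13.27
tool_pos: [0.5703, 0.2284, 0.092]
tool_rot: [3.136, 0.001, 1.702]
contact_force: [2.2, -5.3, 8.9]
opening: 0.0216
grip_force: 30.0
```

Run:
```python
from h import *
s=observe();print(s['time'],s['tool_pos'],s['tool_rot'],s['contact_force'],s['torque'])
```

```text
13.2667 [0.57028062 0.228439   0.09198183] [3.13603717e+00 1.29082920e-03 1.70198194e+00] [ 2.1690167  -5.34737177  8.87659177] [-0.69602755 -0.50628226 -0.01705029]
```

Descending in the lead-in; now the push is mainly tool -x (-5.6 N) and +1.5 N along y.

step_arm(
  commands=[
    {"translation":[-0.6,0.2,-0.5],"roll":0},
    {"translation":[-0.6,0.1,0],"roll":0},
    {"translation":[0,0,1],"roll":0},
    {"translation":[0,0,1],"roll":0},
    {"translation":[0,0,0],"roll":0},
  ],
)

```text
time: 13.68
tool_pos: [0.5691, 0.2272, 0.0882]
tool_rot: [3.141, 0.001, 1.702]
contact_force: [2.9, -4.4, 2.9]
opening: 0.022
grip_force: 30.0
```

```bash
cat >> h.py <<'E'
def st():
    s=observe();R=Ro.from_euler('xyz',s['tool_rot']).as_matrix()
    print(round(s['time'],2),np.round(s['tool_pos'],4),np.round(s['tool_rot'],4),'F tool',(R.T@s['contact_force']).round(1),'M tool',(R.T@s['torque']).round(2),s['opening'],s['grip_force'])
E
python3 -c "
from h import *
st()"
```

```text
13.68 [0.5691 0.2272 0.0882] [3.1412e+00 1.3000e-03 1.7018e+00] F tool [-4.8  2.3 -2.9] M tool [-0.51 -0.94 -0.02] 0.02201030034433219 30.00032275915146
```

It is entering the pocket; I relieve the sideways force and push on.

step_arm(
  commands=[
    {"translation":[-0.6,0.3,0.5],"roll":0},
    {"translation":[-0.2,0,1],"roll":0},
    {"translation":[0,0,1],"roll":0},
    {"translation":[0,0,1],"roll":0},
    {"translation":[0,0,1],"roll":0},
    {"translation":[0,0,1],"roll":0},
    {"translation":[0,0,0],"roll":0},
  ],
)

```text
time: 14.27
tool_pos: [0.5692, 0.2271, 0.0841]
tool_rot: [3.141, 0.0, 1.702]
contact_force: [-1.4, -4.1, 9.6]
opening: 0.0218
grip_force: 30.0
```

```bash
python3 -c "
from h import *
st()"
```

```text
14.27 [0.5692 0.2271 0.0841] [3.1411e+00 4.0000e-04 1.7020e+00] F tool [-3.9 -1.9 -9.6] M tool [ 0.19 -0.72  0.  ] 0.021788667151682282 30.00230848789215
```

step_arm(
  commands=[
    {"translation":[-0.4,0.2,1],"roll":0},
    {"translation":[0,0,1],"roll":0},
    {"translation":[0,0,1],"roll":0},
    {"translation":[0,0,0],"roll":0},
    {"translation":[0,0,0],"roll":0},
  ],
)

```text
time: 14.68
tool_pos: [0.5692, 0.2271, 0.084]
tool_rot: [3.14, -0.0, 1.702]
contact_force: [-8.2, -4.8, 29.4]
opening: 0.0218
grip_force: 30.0
```

```bash
python3 -c "
from h import *
st();st()
save('wrist','w8.png')
for n in ('relay','socket_seat','relay_rib'):
  for c in ('scene','wrist','side'):
    if n=='relay': save(c,'z_'+c+'.png')
    print(c,n,[(np.round(x['at'],4).tolist(),round(x['confidence'],2)) for x in search_frame(c,n)[:3]])
"
```

```text
14.68 [0.5692 0.2271 0.084 ] [ 3.1400e+00 -2.0000e-04  1.7022e+00] F tool [ -3.7  -8.7 -29.4] M tool [ 1.63 -0.72 -0.02] 0.021796286360538986 30.02390205860138
14.68 [0.5692 0.2271 0.084 ] [ 3.1400e+00 -2.0000e-04  1.7022e+00] F tool [ -3.7  -8.7 -29.4] M tool [ 1.63 -0.72 -0.02] 0.021796286360538986 30.02390205860138
scene relay [([0.5716, 0.2415, 0.0786], 0.68), ([0.4631, -0.2588, 0.0365], 0.62)]
wrist relay [([0.569, 0.239, 0.0973], 0.97)]
side relay [([0.4561, -0.276, 0.0353], 0.76), ([0.5683, 0.217, 0.0811], 0.57)]
scene socket_seat [([0.5632, 0.3706, 0.0879], 0.34)]
wrist socket_seat [([0.5674, 0.2533, 0.0529], 0.77)]
side socket_seat []
scene relay_rib [([0.4578, -0.257, 0.0372], 0.65), ([0.5681, 0.2435, 0.0824], 0.55), ([0.4371, 0.0767, 0.02], 0.42)]
wrist relay_rib [([0.5685, 0.2413, 0.0944], 0.72)]
side relay_rib [([0.4569, -0.2757, 0.0367], 0.61)]
```

Hard stop at TCP z 0.084 (0.044 + 0.040 grasp height) with 29 N, so the relay is home, and the rib must be in the notch at that depth. I take the push off, let go and lift.

step_arm(
  commands=[
    {"translation":[0,-0.2,-1],"roll":0},
    {"translation":[0,0,-1],"roll":0},
    {"translation":[0,0,-0.5],"roll":0},
    {"translation":[0,0,0],"roll":0},
  ],
)

```text
time: 15.67
tool_pos: [0.5691, 0.227, 0.0841]
tool_rot: [3.141, -0.0, 1.702]
contact_force: [-1.8, -3.4, 12.4]
opening: 0.0219
grip_force: 30.0
```

step_arm(
  commands=[
    {"translation":[0,0,0],"roll":0},
    {"translation":[0,0,0],"roll":0},
    {"translation":[0,0,0],"roll":0},
    {"translation":[0,0,0],"roll":0},
  ],
  fingers=0.42,
)

```text
time: 16.0
tool_pos: [0.5685, 0.227, 0.0818]
tool_rot: [-3.14, -0.0, 1.702]
contact_force: [0.2, 1.0, 0.3]
opening: 0.0381
grip_force: 0.0
```

step_arm(
  commands=[
    {"translation":[0,0,-8],"roll":0},
    {"translation":[0,0,-12],"roll":0},
    {"translation":[0,0,-25],"roll":0},
    {"translation":[0,0,-25],"roll":0},
    {"translation":[0,0,-25],"roll":0},
    {"translation":[0,0,-15],"roll":0},
    {"translation":[0,0,0],"roll":0},
    {"translation":[0,0,0],"roll":0},
  ],
)

```text
time: 16.67
tool_pos: [0.5693, 0.2269, 0.1932]
tool_rot: [3.14, -0.0, 1.702]
contact_force: [-0.3, -0.4, -2.0]
opening: 0.0382
grip_force: 0.0
```

```bash
python3 -c "
from h import *
st()
for c in ('wrist','scene','side'):
    save(c,'r_'+c+'.png')
    for n in ('relay','lid_handle'):
      print(c,n,[(np.round(x['at'],4).tolist(),round(x['confidence'],2),pix(c,x['at']).tolist()) for x in search_frame(c,n)[:3]])
print(pix('wrist',[.569,.2275,.096]))
a=read_camera('wrist');u,v=pix('wrist',[.569,.2275,.096]).astype(int)
g=a[:,:,:].astype(int)
print('rows',[(r,a[r,u].tolist()) for r in range(v-24,min(v+26,384),2)])
print('cols',[(q,a[v-6,q].tolist()) for q in range(u-24,u+26,2)])
"
```

```text
16.67 [0.5693 0.2269 0.1932] [ 3.1400e+00 -3.0000e-04  1.7019e+00] F tool [-0.4 -0.4  2. ] M tool [-0.12 -0.02 -0.04] 0.038152013640625045 0.0
wrist relay [([0.5681, 0.234, 0.0973], 0.72, [252.8, 193.6]), ([0.5898, 0.3249, 0.0864], 0.45, [292.7, 89.8])]
wrist lid_handle [([0.5748, 0.3346, 0.0907], 0.65, [277.4, 74.0])]
scene relay [([0.5661, 0.2332, 0.0876], 0.48, [210.4, 235.6])]
scene lid_handle [([0.5645, 0.3674, 0.0882], 0.6, [177.2, 271.1])]
side relay [([0.4576, -0.2763, 0.0365], 0.55, [251.5, 277.4])]
side lid_handle [([0.5522, 0.3404, 0.092], 0.74, [221.0, 136.4])]
[252. 200.]
rows [(176, [94, 93, 90]), (178, [104, 102, 99]), (180, [103, 104, 102]), (182, [155, 155, 154]), (184, [220, 222, 225]), (186, [223, 227, 228]), (188, [222, 224, 226]), (190, [223, 226, 229]), (192, [227, 228, 230]), (194, [226, 227, 228]), (196, [223, 226, 228]), (198, [227, 228, 230]), (200, [222, 224, 227]), (202, [232, 235, 234]), (204, [235, 214, 200]), (206, [251, 192, 99]), (208, [252, 201, 98]), (210, [249, 191, 103]), (212, [136, 117, 103]), (214, [136, 132, 129]), (216, [135, 130, 127]), (218, [73, 73, 68]), (220, [99, 96, 90]), (222, [106, 106, 92]), (224, [173, 174, 158])]
cols [(227, [246, 243, 241]), (229, [245, 242, 240]), (231, [244, 241, 240]), (233, [244, 241, 239]), (235, [245, 242, 240]), (237, [246, 243, 242]), (239, [189, 180, 177]), (241, [131, 138, 135]), (243, [196, 201, 202]), (245, [217, 221, 224]), (247, [222, 226, 228]), (249, [225, 228, 229]), (251, [226, 227, 228]), (253, [223, 226, 228]), (255, [224, 226, 229]), (257, [224, 226, 229]), (259, [223, 226, 228]), (261, [213, 215, 218]), (263, [180, 184, 188]), (265, [121, 120, 123]), (267, [59, 56, 53]), (269, [92, 90, 87]), (271, [218, 211, 207]), (273, [241, 238, 236]), (275, [242, 238, 236])]
```

The relay stays in the socket: its top is seen at z about 0.097 and the tab end is still towards -y. Corrected by the w5-to-actual socket offset (about -4.5 mm in x), the handle middle is near (0.4425,0.342). I move above it.

```bash
python3 -c "
from h import *
go([.4425,.340,.165],1.702,25)
a=cv2.imread('pics/w5.png')[:,:,::-1]
for r in (20,40,60,80): print(r,[(q,a[r,q].tolist()) for q in range(158,192,3)])
"
```

```text
at [0.569  0.2267 0.1921] [-3.1409e+00  2.0000e-04  1.7018e+00] t 17.1667 shift mm [ 128.8 -110.6   27.1] rows 6.0
roll -0.0
20 [(158, [152, 143, 125]), (161, [139, 132, 117]), (164, [136, 132, 130]), (167, [149, 146, 143]), (170, [110, 106, 103]), (173, [115, 107, 94]), (176, [137, 129, 111]), (179, [131, 121, 106]), (182, [142, 133, 115]), (185, [149, 139, 124]), (188, [153, 141, 128]), (191, [144, 137, 120])]
40 [(158, [117, 108, 96]), (161, [116, 108, 95]), (164, [118, 108, 97]), (167, [119, 118, 112]), (170, [160, 156, 154]), (173, [124, 120, 118]), (176, [109, 105, 94]), (179, [123, 117, 102]), (182, [130, 122, 106]), (185, [106, 99, 88]), (188, [109, 104, 93]), (191, [132, 125, 109])]
60 [(158, [112, 104, 90]), (161, [126, 117, 102]), (164, [132, 126, 113]), (167, [117, 111, 99]), (170, [115, 109, 105]), (173, [159, 151, 152]), (176, [140, 134, 131]), (179, [107, 103, 98]), (182, [117, 111, 95]), (185, [149, 140, 126]), (188, [121, 114, 101]), (191, [113, 107, 92])]
80 [(158, [110, 106, 90]), (161, [106, 98, 86]), (164, [124, 116, 102]), (167, [109, 104, 89]), (170, [125, 118, 105]), (173, [124, 117, 106]), (176, [140, 134, 136]), (179, [148, 143, 140]), (182, [109, 107, 101]), (185, [120, 114, 101]), (188, [121, 113, 99]), (191, [85, 79, 70])]
```

step_arm(
  commands=[
    {"translation":[10,-9,0],"roll":0},
    {"translation":[22,-19,0],"roll":0},
    {"translation":[22,-19,0],"roll":0},
    {"translation":[22,-19,2],"roll":0},
    {"translation":[22,-19,5],"roll":0},
    {"translation":[21,-18,10],"roll":0},
    {"translation":[10,-8,10],"roll":0},
    {"translation":[0,0,0],"roll":0},
    {"translation":[0,0,0],"roll":0},
  ],
)

```text
time: 17.92
tool_pos: [0.4411, 0.3408, 0.1654]
tool_rot: [-3.141, 0.001, 1.704]
contact_force: [0.7, -1.2, -0.1]
opening: 0.0383
grip_force: 0.0
```

```bash
python3 -c "
from h import *
st()
a=save('wrist','h1.png').astype(int)
R=Ro.from_euler('xyz',[np.pi,0,1.702]).as_matrix();p=np.array(observe()['tool_pos'])
bar=lambda x,y: pix('wrist',np.r_[(p+R@[x/1000,y/1000,0])[:2],.087])
print('tcp line px',[bar(x,0).tolist() for x in (0,20,40,55,70)],bar(30,6)-bar(30,-6))
# warp to metric top view at z=.087: tool x 5..60, tool y -40..40, 0.5mm
xs=np.arange(5,75,1.);ys=np.arange(-35,60,1.)
U=np.array([[bar(x,y) for y in ys] for x in xs]).astype(np.float32)
w=cv2.remap(a.astype(np.float32),U[...,0],U[...,1],1)
print('sat by y avg x 10..45'); m=w[5:40].mean(0); 
for y,c in zip(ys,m): print(int(y),(c[0]-c[2]).round(0),c.mean().round(0),end=' | ')
print()
i=np.abs(ys)<14
"
```

```text
17.92 [0.4411 0.3408 0.1654] [-3.1409e+00  5.0000e-04  1.7039e+00] F tool [-1.2  0.5  0.1] M tool [-0.12  0.01  0.06] 0.03829170350121367 0.0
tcp line px [[251.7, 207.0], [251.7, 183.9], [251.7, 159.7], [251.7, 140.7], [251.7, 121.0]] [14.8  0. ]Traceback (most recent call last):
  File "<string>", line 10, in <module>
    U=np.array([[bar(x,y) for y in ys] for x in xs]).astype(np.float32)
                 ~~~^^^^^
  File "<string>", line 6, in <lambda>
    bar=lambda x,y: pix('wrist',np.r_[(p+R@[x/1000,y/1000,0])[:2],.087])
                    ~~~^^^^^^^^^^^^^^^^^^^^^^^^^^^^^^^^^^^^^^^^^^^^^^^^^
  File "h.py", line 6, in pix
    c=get_calibration(cam);K=np.array(c['camera_matrix']);T=np.linalg.inv(np.array(c['world_from_camera']))
ValueError: time passes only in moves, steps and waits
```

```bash
python3 -c "
import cv2,numpy as np
a=cv2.imread('pics/h1.png')[:,:,::-1].astype(int)
for r0,r1 in ((150,170),(170,195)):
    m=a[r0:r1].mean(0); print(r0,[(q,int(m[q,0]-m[q,2]),int(m[q].mean())) for q in range(200,312,3)])
print('col', [(r,(a[r,246:258].mean(0)).astype(int).tolist()) for r in range(90,220,6)])
"
```

```text
150 [(200, 40, 206), (203, 37, 212), (206, 37, 207), (209, 34, 162), (212, 32, 195), (215, 29, 219), (218, 30, 187), (221, 32, 183), (224, 33, 182), (227, 31, 187), (230, 32, 189), (233, 30, 186), (236, 28, 168), (239, 28, 159), (242, 27, 166), (245, 25, 177), (248, 27, 165), (251, 10, 113), (254, 9, 129), (257, 9, 142), (260, 9, 136), (263, 12, 119), (266, 22, 125), (269, 22, 118), (272, 32, 191), (275, 34, 203), (278, 34, 205), (281, 29, 216), (284, 30, 207), (287, 29, 195), (290, 29, 185), (293, 14, 99), (296, 3, 71), (299, 0, 95), (302, 10, 111), (305, 12, 124), (308, 14, 151), (311, 17, 206)]
170 [(200, 38, 212), (203, 38, 207), (206, 34, 178), (209, 30, 183), (212, 30, 202), (215, 33, 196), (218, 31, 205), (221, 28, 212), (224, 29, 202), (227, 28, 213), (230, 27, 212), (233, 29, 213), (236, 29, 206), (239, 28, 211), (242, 30, 213), (245, 31, 202), (248, 30, 182), (251, 10, 122), (254, 10, 144), (257, 10, 156), (260, 9, 155), (263, 12, 126), (266, 22, 121), (269, 24, 132), (272, 31, 199), (275, 32, 203), (278, 32, 192), (281, 31, 197), (284, 31, 204), (287, 27, 220), (290, 30, 212), (293, 10, 102), (296, 3, 96), (299, 6, 107), (302, 11, 119), (305, 13, 126), (308, 15, 169), (311, 16, 195)]
col [(90, [144, 135, 119]), (96, [142, 133, 117]), (102, [136, 127, 113]), (108, [153, 144, 127]), (114, [145, 135, 119]), (120, [147, 136, 119]), (126, [158, 148, 131]), (132, [131, 125, 114]), (138, [124, 118, 111]), (144, [126, 121, 114]), (150, [125, 119, 112]), (156, [139, 132, 124]), (162, [162, 156, 146]), (168, [151, 144, 135]), (174, [153, 146, 136]), (180, [149, 142, 132]), (186, [201, 193, 184]), (192, [165, 158, 149]), (198, [202, 194, 185]), (204, [224, 218, 208]), (210, [207, 200, 193]), (216, [229, 224, 216])]
```

The bar shows as neutral grey in columns 249.5-264.5, centred 4.3 mm to tool +y of the TCP line (about 3 mm after the known bias), and parallel to the pads. Its end is near row 132. Columns 293-308 are the chamber's front face, 40 mm behind the bar. I narrow the fingers to 28 mm and go down over the bar.

step_arm(
  commands=[
    {"translation":[5,3,0],"roll":0},
    {"translation":[0,0,15],"roll":0},
    {"translation":[0,0,15],"roll":0},
    {"translation":[0,0,15],"roll":0},
    {"translation":[0,0,0],"roll":0},
    {"translation":[0,0,10],"roll":0},
    {"translation":[0,0,10],"roll":0},
    {"translation":[0,0,9],"roll":0},
    {"translation":[0,0,0],"roll":0},
    {"translation":[0,0,0],"roll":0},
  ],
  fingers=0.3,
)

```text
time: 18.8
tool_pos: [0.4444, 0.3454, 0.091]
tool_rot: [-3.141, 0.0, 1.702]
contact_force: [0.6, -0.0, -0.3]
opening: 0.0279
grip_force: 0.0
```

step_arm(
  commands=[
    {"translation":[0,0,0],"roll":0},
    {"translation":[0,0,0],"roll":0},
    {"translation":[0,0,0],"roll":0},
    {"translation":[0,0,0],"roll":0},
    {"translation":[0,0,0],"roll":0},
  ],
  fingers=0,
  grip_force=30,
)

```text
time: 19.22
tool_pos: [0.4435, 0.3455, 0.0915]
tool_rot: [-3.14, 0.0, 1.702]
contact_force: [-5.4, -0.1, 1.3]
opening: 0.011
grip_force: 30.0
```

```bash
python3 -c "
from h import *
st()"
```

```text
19.22 [0.4435 0.3455 0.0915] [-3.1396e+00  2.0000e-04  1.7019e+00] F tool [ 0.6 -5.4 -1.3] M tool [0.73 0.15 0.03] 0.011026607434229023 29.996229708194733
```

The bar is gripped (opening 11 mm). I lift along the hinge arc (radius 225 mm; tool y is the heater's +x), first half to 22.5 degrees.

step_arm(
  commands=[
    {"translation":[0.2,0,-4],"roll":0},
    {"translation":[0,0.7,-13.6],"roll":0},
    {"translation":[0,1.1,-8.8],"roll":0},
    {"translation":[0,1.4,-8.7],"roll":0},
    {"translation":[0,1.8,-8.7],"roll":0},
    {"translation":[0,2.1,-8.5],"roll":0},
    {"translation":[0,2.5,-8.5],"roll":0},
    {"translation":[0,2.8,-8.4],"roll":0},
    {"translation":[0,3.1,-8.3],"roll":0},
    {"translation":[0,3.4,-8.1],"roll":0},
    {"translation":[0,0,0],"roll":0},
    {"translation":[0,0,0],"roll":0},
  ],
)

```text
time: 20.22
tool_pos: [0.4615, 0.3479, 0.1777]
tool_rot: [-3.138, 0.0, 1.702]
contact_force: [-10.9, -1.2, 0.6]
opening: 0.0108
grip_force: 30.0
```

```bash
python3 -c "
from h import *
st()"
```

```text
20.22 [0.4615 0.3479 0.1777] [-3.1379e+00  4.0000e-04  1.7019e+00] F tool [  0.2 -11.   -0.5] M tool [1.73 0.07 0.04] 0.010782613093446042 29.996614158153534
```

The lid follows. There is 11 N of sideways force, so I'm about 1 mm too far towards the hinge. I correct that and continue to 45 degrees.

step_arm(
  commands=[
    {"translation":[0,-0.6,0],"roll":0},
    {"translation":[0,3.3,-8],"roll":0},
    {"translation":[0,4,-7.8],"roll":0},
    {"translation":[0,4.3,-7.7],"roll":0},
    {"translation":[0,4.6,-7.5],"roll":0},
    {"translation":[0,5,-7.3],"roll":0},
    {"translation":[0,5.2,-7.1],"roll":0},
    {"translation":[0,5.5,-6.9],"roll":0},
    {"translation":[0,5.8,-6.7],"roll":0},
    {"translation":[0,6,-6.5],"roll":0},
    {"translation":[0,6.3,-6.2],"roll":0},
    {"translation":[0,0,0],"roll":0},
    {"translation":[0,0,0],"roll":0},
  ],
)

```text
time: 21.3
tool_pos: [0.5102, 0.3545, 0.2516]
tool_rot: [-3.139, -0.0, 1.702]
contact_force: [-15.6, -2.9, 11.9]
opening: 0.0112
grip_force: 30.0
```

```bash
python3 -c "
from h import *
st()
for c in ('scene','side','wrist'):
    save(c,'l_'+c+'.png')
    for n in ('lid_handle','relay'):
      print(c,n,[(np.round(x['at'],4).tolist(),round(x['confidence'],2),pix(c,x['at']).tolist()) for x in search_frame(c,n)[:3]])
"
```

```text
21.3 [0.5102 0.3545 0.2516] [-3.1388e+00 -3.0000e-04  1.7023e+00] F tool [ -0.8 -15.9 -11.8] M tool [ 2.83 -0.19 -0.03] 0.011240442454291406 30.003175735473633
scene lid_handle [([0.5974, 0.3906, 0.1568], 0.56, [156.1, 254.2])]
scene relay [([0.4633, -0.2601, 0.0411], 0.67, [330.4, 159.9]), ([0.571, 0.2422, 0.074], 0.62, [207.2, 240.4])]
side lid_handle [([0.5892, 0.2974, 0.1735], 0.94, [234.1, 120.5])]
side relay [([0.4575, -0.2777, 0.0381], 0.75, [251.7, 277.4]), ([0.5668, 0.2153, 0.0841], 0.51, [235.1, 155.6])]
wrist lid_handle [([0.5665, 0.3927, 0.1849], 0.57, [331.9, 174.7])]
wrist relay []
```

The force is mostly radial, outward from the hinge, with a tangential part of about 3 N as expected for the spring. I ease the arm outward a little and average readings.

step_arm(
  commands=[
    {"translation":[0,-0.8,-0.8],"roll":0},
    {"translation":[0,-0.8,-0.8],"roll":0},
    {"translation":[0,0,0],"roll":0},
    {"translation":[0,0,0],"roll":0},
    {"translation":[0,0,0],"roll":0},
    {"translation":[0,0,0],"roll":0},
  ],
)

```text
time: 22.25
tool_pos: [0.5099, 0.3544, 0.2514]
tool_rot: [-3.141, -0.0, 1.702]
contact_force: [-6.6, -0.7, 3.8]
opening: 0.0114
grip_force: 30.0
```

```bash
python3 -c "
from h import *
P=[]
for c in ('scene','side','scene','side','scene','side'):
    save(c,'k_'+c+'.png'); st(); P.append(observe()['tool_pos'])
p=np.mean(P,0);d=p-[.4435,.3455,.0915];y=d[:2]@[.991,.131]*1000;z=d[2]*1000
print(p,y,z,'r',np.hypot(225-y,6+z),'ang',np.degrees(np.arctan2(6+z,225-y))-1.53)
"
```

```text
22.3 [0.5099 0.3544 0.2515] [-3.1407e+00 -2.0000e-04  1.7021e+00] F tool [ 0.4 -7.  -3. ] M tool [ 1.33  0.05 -0.01] 0.01084665138078041 30.000941455364227
22.35 [0.5099 0.3544 0.2515] [-3.1407e+00 -2.0000e-04  1.7020e+00] F tool [ 0.6 -7.1 -3.1] M tool [1.37 0.01 0.02] 0.010846728877914083 30.000908374786377
22.4 [0.5099 0.3544 0.2515] [-3.1407e+00 -2.0000e-04  1.7020e+00] F tool [-0.  -7.1 -2.8] M tool [ 1.4   0.07 -0.01] 0.011005565278934069 30.000929832458496
22.45 [0.5099 0.3544 0.2515] [-3.1407e+00 -2.0000e-04  1.7020e+00] F tool [ 0.  -8.3 -4.6] M tool [1.38 0.03 0.01] 0.011108165770134067 30.00091552734375
22.5 [0.5099 0.3544 0.2515] [-3.1407e+00 -2.0000e-04  1.7020e+00] F tool [ 0.6 -8.  -3.8] M tool [ 1.44  0.04 -0.05] 0.010435003092651362 30.000956654548645
22.55 [0.5099 0.3544 0.2514] [-3.1406e+00 -1.0000e-04  1.7021e+00] F tool [ 0.7 -8.  -2.6] M tool [1.42 0.05 0.01] 0.011115421913242737 30.000863671302795
[0.50988285 0.35441586 0.25146733] 66.95338094401433 159.96733464596664 r 229.18091099503496 ang 44.87035082285478
```

The TCP's x displacement gives the lid angle as about 43.9 degrees. The excess z is the bar rolling about 5 mm down the pads as it turned, and the lid networks agree on 43.6 to 44. I add about 1.1 degrees along the tangent and a touch outward.

step_arm(
  commands=[
    {"translation":[0,1.3,-1.7],"roll":0},
    {"translation":[0,1.3,-1.7],"roll":0},
    {"translation":[0,0,0],"roll":0},
    {"translation":[0,0,0],"roll":0},
    {"translation":[0,0,0],"roll":0},
    {"translation":[0,0,0],"roll":0},
    {"translation":[0,0,0],"roll":0},
    {"translation":[0,0,0],"roll":0},
  ],
)

```text
time: 23.22
tool_pos: [0.5128, 0.3548, 0.2545]
tool_rot: [-3.141, -0.0, 1.702]
contact_force: [-6.1, 0.8, 1.7]
opening: 0.0107
grip_force: 30.0
```

```bash
cat > e.py <<'E'
from h import *
st()
for c in ('scene','side','wrist'):
    save(c,'f_'+c+'.png'); 
    for n in ('lid_handle','relay'): print(c,n,[(np.round(x['at'],4).tolist(),round(x['confidence'],2)) for x in search_frame(c,n)[:3]])
st();p=observe()['tool_pos'];d=p-np.array([.4435,.3455,.0915]);y=d[:2]@[.991,.131]*1000;z=d[2]*1000
print(y,z,'theta by x',np.degrees(np.arccos((225-y)/225.08))-1.53,'by atan',np.degrees(np.arctan2(6+z,225-y))-1.53)
E
python3 e.py
```

```text
23.22 [0.5128 0.3548 0.2545] [-3.1413e+00 -2.0000e-04  1.7019e+00] F tool [ 1.6 -6.  -1.6] M tool [ 1.11  0.06 -0.03] 0.01066288686605054 29.99790608882904
scene lid_handle [([0.5988, 0.3877, 0.1591], 0.64)]
scene relay [([0.4602, -0.4222, 0.0121], 0.45), ([0.5712, 0.242, 0.0695], 0.43)]
side lid_handle [([0.5884, 0.2964, 0.177], 0.88)]
side relay [([0.4551, -0.277, 0.0393], 0.73)]
wrist lid_handle [([0.5693, 0.3924, 0.1894], 0.75)]
wrist relay [([0.5548, 0.3976, 0.1556], 0.62)]
23.67 [0.5129 0.3548 0.2545] [-3.1414e+00 -2.0000e-04  1.7019e+00] F tool [ 0.9 -6.5 -1.8] M tool [ 1.07  0.05 -0.01] 0.010990035436727287 29.99791592359543
69.95152718696912 163.01597527858948 theta by x 44.93011215168647 by atan 45.93797801955526
```

```bash
python3 -c "
from h import *
print(hand_in())"
```

```text
the job is handed in; nothing more can be done
None
```

The job is handed in at about 24 s: the relay is plugged home (hard stop at seated height) and let go, and the arm is still gripping the handle with the lid steady at about 45 degrees (44.9–45.9 by my estimate).

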